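Make up two service kits at the hire depot

TASK

Make up the two service kits on the bench: the white filter, the brass coupling and the red stop button go into the orange tray, the black filter and the steel coupling into the blue tray. Stand each part upright on the floor of a compartment of its own, in any order. Leave the yellow buffer and the green relay where they stand.

Things in the scene. Friction and masses are not known exactly. Their poses are not given: they have to be found in the camera images.
- orange_tray: Orange open kit tray, 208 mm long (its y axis) by 72 mm wide (its x axis) and 20 mm high, fixed to the bench; outer walls and dividers 4 mm thick, floor 4 mm thick. Three square compartments in a row, each 64 mm square inside, centred at x = 0 and y = -68, 0 and +68 mm. Origin at the centre of its underside, z up. Empty at the start. It is found left or right on the bench, turned up to 15 degrees.
- blue_tray: Blue open kit tray, 140 mm long (its y axis) by 72 mm wide (its x axis) and 20 mm high, fixed to the bench; outer walls and dividers 4 mm thick, floor 4 mm thick. Two square compartments in a row, each 64 mm square inside, centred at x = 0 and y = -34 and +34 mm. Origin at the centre of its underside, z up. Empty at the start. It is found left or right on the bench, turned up to 15 degrees.
- white_filter: Small spin-on oil filter, white canister with thin dark steel bands, standing upright: 48 mm diameter, 66 mm high (straight-sided up to 55 mm, then tapering to 30 mm diameter at the top). About 0.25 kg. Loose. Origin at the centre of its underside, z up along its axis.
- black_filter: Small spin-on oil filter, black canister with thin dark steel bands, standing upright: 48 mm diameter, 66 mm high (straight-sided up to 55 mm, then tapering to 30 mm diameter at the top). About 0.25 kg. Loose. Origin at the centre of its underside, z up along its axis.
- brass_coupling: Yellow brass hose coupling standing on its hexagonal nut: nut 36 mm across flats (42 mm across corners) from 0 to 16 mm height, above it a round ribbed spigot 31 mm in diameter up to 52 mm. About 0.2 kg. Loose. Origin at the centre of its underside, z up along its axis.
- steel_coupling: Silver-grey steel hose coupling standing on its hexagonal nut: nut 36 mm across flats (42 mm across corners) from 0 to 16 mm height, above it a round ribbed spigot 31 mm in diameter up to 52 mm. About 0.2 kg. Loose. Origin at the centre of its underside, z up along its axis.
- stop_button: Emergency-stop push button standing on its black collar: round collar 40 mm in diameter and 10 mm high, grey barrel 30 mm in diameter with a thin yellow ring (39 mm, at 29 to 32 mm height), red mushroom head 40 mm in diameter from 32 to 52 mm height (side upright from 35 to 47 mm). The head is rigid and does not press in. About 0.12 kg. Loose. Origin at the centre of its underside, z up.
- buffer: Spare, not to be moved: yellow round machine buffer 38 mm in diameter on a thin steel foot plate (42 mm), 40 mm high, with a thin 12 mm stud on top. Loose. Origin at the centre of its underside, z up.
- relay: Spare, not to be moved: green plug-in relay, a box 42 by 32 mm (x by y) and 52 mm high with a black foot and a small white top plate. Loose. Origin at the centre of its underside, z up.
Mind the look-alikes: they are no part of the job. Leave any pink or purple look-alike of the brass_coupling alone.

How it is judged:
At the end, for the whole second after the job is handed in: White filter, brass coupling, stop button in the orange tray; black filter, steel coupling in the blue: each in its own compartment, within 15 mm of its centre along each tray axis, underside within 5 mm of the floor, upright within 0.12 rad, released and at rest (x of white_filter in the frame of orange_tray between -0.015 and 0.015 m and z of white_filter in the frame of orange_tray between -0.001 and 0.009 m and (y of white_filter in the frame of orange_tray between -0.083 and -0.053 m or y of white_filter in the frame of orange_tray between -0.015 and 0.015 m or y of white_filter in the frame of orange_tray between 0.053 and 0.083 m) and angle between each of white_filter, brass_coupling, stop_button, black_filter, steel_coupling's own z axis and vertical below 0.12 rad and linear speed of each of white_filter, brass_coupling, stop_button, black_filter, steel_coupling below 0.02 m/s and angular speed of each of white_filter, brass_coupling, stop_button, black_filter, steel_coupling below 0.2 rad/s and x of brass_coupling in the frame of orange_tray between -0.015 and 0.015 m and z of brass_coupling in the frame of orange_tray between -0.001 and 0.009 m and (y of brass_coupling in the frame of orange_tray between -0.083 and -0.053 m or y of brass_coupling in the frame of orange_tray between -0.015 and 0.015 m or y of brass_coupling in the frame of orange_tray between 0.053 and 0.083 m) and x of stop_button in the frame of orange_tray between -0.015 and 0.015 m and z of stop_button in the frame of orange_tray between -0.001 and 0.009 m and (y of stop_button in the frame of orange_tray between -0.083 and -0.053 m or y of stop_button in the frame of orange_tray between -0.015 and 0.015 m or y of stop_button in the frame of orange_tray between 0.053 and 0.083 m) and x of black_filter in the frame of blue_tray between -0.015 and 0.015 m and z of black_filter in the frame of blue_tray between -0.001 and 0.009 m and (y of black_filter in the frame of blue_tray between -0.049 and -0.019 m or y of black_filter in the frame of blue_tray between 0.019 and 0.049 m) and x of steel_coupling in the frame of blue_tray between -0.015 and 0.015 m and z of steel_coupling in the frame of blue_tray between -0.001 and 0.009 m and (y of steel_coupling in the frame of blue_tray between -0.049 and -0.019 m or y of steel_coupling in the frame of blue_tray between 0.019 and 0.049 m)); the robot touches nothing.
It fails at once if the buffer is shifted by more than 15 mm or tipped over (distance of buffer from where it was at the start of the episode above 0.015 m or angle between buffer's own z axis and vertical above 0.4 rad).
It fails at once if the relay is shifted by more than 15 mm or tipped over (distance of relay from where it was at the start of the episode above 0.015 m or angle between relay's own z axis and vertical above 0.4 rad).
It also fails if it takes over 112 s, if anything falls off the work surface, if the arm or the gripper's body presses on something with over 40 N, if the wrist force passes 120 N, or if a joint passes its speed limit or range.

ROBOT

A 6-joint arm with a two-finger parallel gripper is mounted at the origin on the work surface. World frame = base frame: x ahead of the robot, y to its left, z up, the work surface at z = 0. Lengths are in m, angles in rad, forces in N, time in s.
With the tool pointing down it reaches from about 0.3 to 0.775 m from the base axis. Payload 14.6 kg.
Tool frame: the origin (TCP) lies between the finger pads; the fingertips stand 17 mm ahead of it and the grasp point (between the pads) lies 2 mm behind it; z points along the fingers, y is the direction in which the jaws open and shut (so a half turn about z gives the same grasp; the last joint's range is limited). The gripper opens to 85 mm and grips with 20 to 120 N. Pads are 22 mm wide; open, the fingers measure 114 mm over their backs; the gripper's body (76 mm by 85 mm) begins 54 mm behind the grasp point. The pads swing forward as they close: fully open they stand 13 mm farther back than shut.
Start: joints at [1.228, 0.3, 1.521, -0, 1.321, -0.067], TCP at [0.15, 0.529, 0.248] pointing down, gripper open.
Joint ranges: [-3.03, 3.03], [-0.79, 2.21], [0.23, 2.52], [-1.04, 4.18], [0, 3.07], [-2.55, 2.55]. Speed limits (rad/s): [2.22, 2.22, 2.57, 3.14, 3.14, 3.14].

INTERFACE

Orientations are given as a unit quaternion [x, y, z, w].
In Python, from cell import * gives the robot as it stands.
- The arm moves only by the shell command python3 -m jog 'ROWS' [FORCE]. ROWS is JSON, a list of rows, each a list of 7 numbers: the shift along the tool's x, y, z in m, then the turn, a rotation vector about the tool's x, y, z in rad, then the opening, from -1 (shut) to 1 (fully open). A call has 1 to 8 rows; each row is the pose to reach, as a shift and turn from the pose measured when the call began, along the tool's axes at that moment; what a row does not reach only later rows make up. A row lasts 1/10 s, in which the tool goes at most 50 mm and 8.59 degrees, less where a joint would pass 70% of its speed; a pose out of reach is approached as far as the arm can. A call with a gripper value outside its range is refused whole. The fingers move at their own pace and stop on an object; FORCE is the grip in N (left out, the last holds). Time passes only in rows, so rows that repeat a pose let the fingers close. It gives the time, the measured TCP pose, the force and the opening at its end, in the units of the state.
- get_state(): the state, without advancing time (a new reading comes with each control period).
- grab_frame(name): name is "scene" or "top"; returns (picture, depth): 400x640x3 uint8, blue, green, red; 400x640 float32, m along the optical axis (not along the pixel's ray), 0 where there is no reading.
- calibration(name): a dict with "mtx" (3x3 intrinsics, pixels), "k1" (the pictures are not rectified: a ray, as slopes to the right and down, at radius r is drawn at 1 + k1 r^2 times it, then the intrinsics apply), "R" (3x3) and "t" (3): a world point X has camera coordinates R X + t. Camera axes: x right, y down, z forward; pixel columns grow to the right and rows downward; lengths in m; the calibration is good to about 2 mm. A picture is of the moment at which its call begins. calibration takes no time and is no camera call.
- job_done(): hands the job in, once; it reports no verdict.
The state is a dict: "time_s": time; "qpos": joint angles; "qd": joint speeds; "effort": joint torques, N m; "position": TCP position; "ee_rot": TCP orientation; "force": force on the tool from outside, world axes, zero at the start; "torque": the same for the moment, N m; "width": finger opening in m.
Only numpy, scipy, OpenCV 4.12 (cv2) and the standard library are available. Lean on these libraries where they do the work, as an engineer would, in place of code of your own. Each camera call takes 0.05 s, during which the arm holds its last target.

## Working session

There is one attempt and no reset: what is moved stays moved. The work goes in short steps, Python scripts to look and compute and a shell command to move; the robot and the scene stay as the last step left them, time stands still between calls to the robot, and variables do not carry over. Pictures are saved under pics/ and viewed, and the job is handed in when it is done.

```bash
mkdir -p pics; ls; python3 - <<'E'
from cell import *
import cv2, numpy as np
print(get_state())
for n in ("scene","top"):
    im,d=grab_frame(n); cv2.imwrite(f"pics/{n}0.png",im); np.save(f"pics/{n}0.npy",d)
    c=calibration(n); print(n,c, (d>0).mean())
E
```

```text
pics
{'time_s': 0.0, 'qpos': array([ 1.22842358e+00,  3.00478195e-01,  1.52160653e+00,  3.27204426e-05,
        1.32071214e+00, -6.66148982e-02]), 'qd': array([-4.28638275e-04, -2.35733234e-05, -9.54247379e-04,  3.65346131e-04,
        4.70618064e-04,  1.27693754e-03]), 'effort': array([-1.22118294e-03, -5.43520367e+01, -3.61780965e+01, -1.50612677e-04,
        4.13416114e-03,  9.30100583e-07]), 'position': array([0.14967986, 0.52900675, 0.24770665]), 'ee_rot': array([ 1.37446474e-01,  9.90509013e-01, -5.86338158e-04, -1.37788415e-04]), 'force': array([ 0.84321815, -0.21558045,  0.0750521 ]), 'torque': array([-0.06852836, -0.02065423, -0.00847552]), 'width': 0.0852143018299659}
scene {'mtx': array([[485.94911001,   0.        , 318.7604987 ],
       [  0.        , 485.94911001, 192.46090858],
       [  0.        ,   0.        ,   1.        ]]), 'k1': 0.007515490472889823, 'R': array([[-7.81120703e-01,  6.24379693e-01,  6.67612826e-04],
       [ 5.15505828e-01,  6.45518257e-01, -5.63524552e-01],
       [-3.52284243e-01, -4.39836536e-01, -8.26099046e-01]]), 't': array([ 0.50335612, -0.30323879,  1.20085227])} 0.99584375
top {'mtx': array([[402.68040743,   0.        , 317.53653831],
       [  0.        , 402.68040743, 204.40303611],
       [  0.        ,   0.        ,   1.        ]]), 'k1': 0.006400710740241519, 'R': array([[ 0.01926983, -0.99961905,  0.01975929],
       [-0.98347605, -0.02250942, -0.17963346],
       [ 0.1800098 , -0.01597128, -0.98353515]]), 't': array([-0.01214286,  0.63123569,  0.81834108])} 0.9960234375
```

View pics/scene0.png

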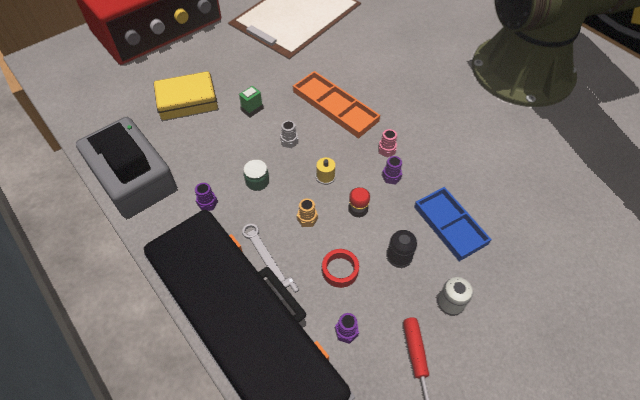

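View pics/top0.png

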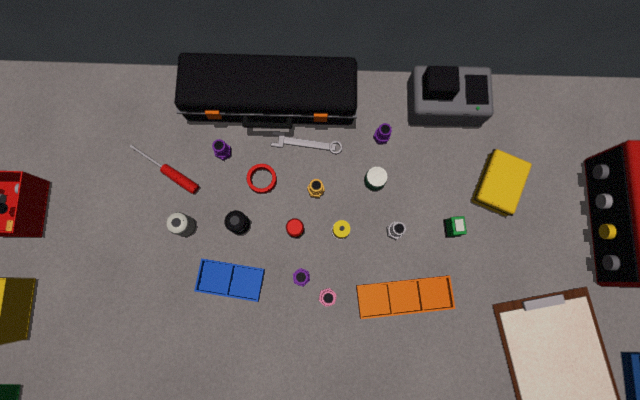

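```bash
cat > h.py <<'E'
from cell import *
import cv2, numpy as np
def cloud(name,d):
    """world points per pixel"""
    c=calibration(name);K=c["mtx"]
    h,w=d.shape
    u,v=np.meshgrid(np.arange(w),np.arange(h))
    P=cv2.undistortPoints(np.stack([u,v],-1).reshape(-1,1,2).astype(np.float64),K,np.array([c["k1"],0,0,0,0.])).reshape(h,w,2)
    X=np.dstack([P[...,0]*d,P[...,1]*d,d])
    return (X-c["t"])@c["R"]
def proj(name,X):
    c=calibration(name)
    r,_=cv2.Rodrigues(c["R"])
    return cv2.projectPoints(np.atleast_2d(np.array(X,float)),r,c["t"],c["mtx"],np.array([c["k1"],0,0,0,0.]))[0].reshape(-1,2)
E
python3 - <<'E'
from h import *
s=cv2.imread("pics/scene0.png");t=cv2.imread("pics/top0.png")
cv2.imwrite("pics/z1.png",cv2.resize(s[70:350,180:500],(800,700),interpolation=cv2.INTER_CUBIC)[:600])
cv2.imwrite("pics/z2.png",cv2.resize(t[120:330,160:480],(800,525),interpolation=cv2.INTER_CUBIC))
cv2.imwrite("pics/z3.png",cv2.resize(s[210:350,380:500],(480,560),interpolation=cv2.INTER_CUBIC))
W=cloud("top",np.load("pics/top0.npy"))
S=cloud("scene",np.load("pics/scene0.npy"))
for u,v in [(178,223),(236,221),(295,228),(342,229),(397,230),(457,226),(316,187),(376,178),(301,277),(328,297),(230,280),(405,297)]: print("top",u,v,W[v,u].round(4))
for u,v in [(456,285),(403,238),(360,194),(307,203),(289,125),(340,265),(450,350)]: print("scene",u,v,S[v,u].round(4))
E
```

```text
top 178 223 [0.5829 0.2958 0.0667]
top 236 221 [0.5893 0.1732 0.0703]
top 295 228 [0.5795 0.0488 0.0508]
top 342 229 [ 0.5797 -0.0532  0.0495]
top 397 230 [ 0.5798 -0.1724  0.0523]
top 457 226 [ 0.5912 -0.3032  0.0539]
top 316 187 [0.6718 0.0052 0.0495]
top 376 178 [ 0.6969 -0.1289  0.044 ]
top 301 277 [0.4754 0.033  0.0553]
top 328 297 [ 0.4353 -0.0246  0.0543]
top 230 280 [0.466  0.1897 0.0134]
top 405 297 [ 0.4362 -0.1985  0.003 ]
scene 456 285 [0.59   0.2961 0.0686]
scene 403 238 [0.595  0.1766 0.0657]
scene 360 194 [0.584  0.0511 0.0494]
scene 307 203 [0.6772 0.0054 0.0523]
scene 289 125 [ 0.5864 -0.1733  0.0527]
scene 340 265 [6.935e-01 1.245e-01 2.000e-04]
scene 450 350 [6.503e-01 3.588e-01 3.000e-04]
```

View pics/z1.png

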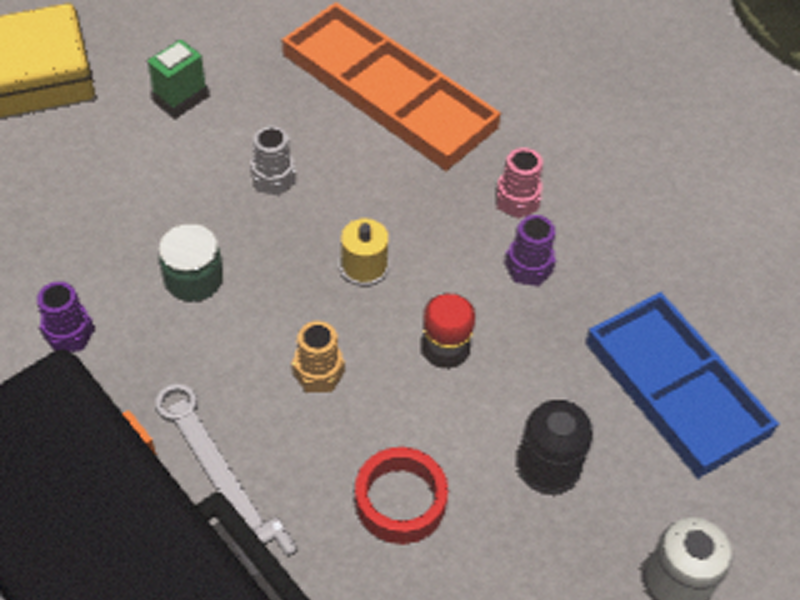

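View pics/z2.png

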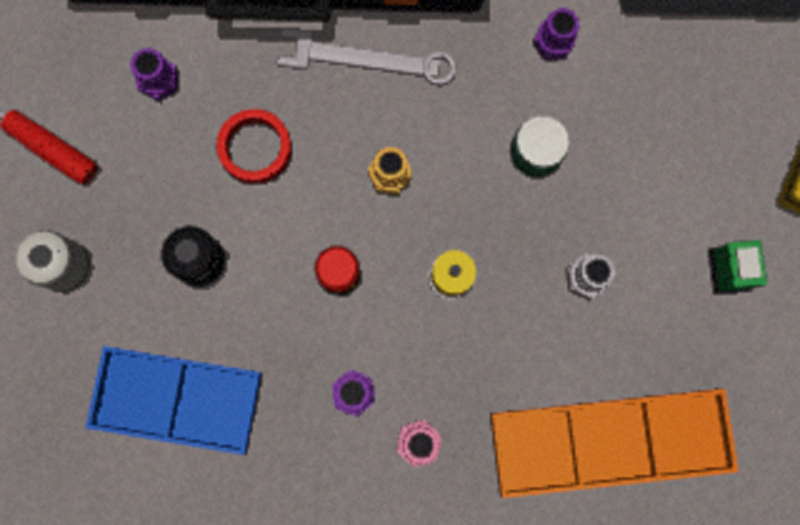

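View pics/z3.png

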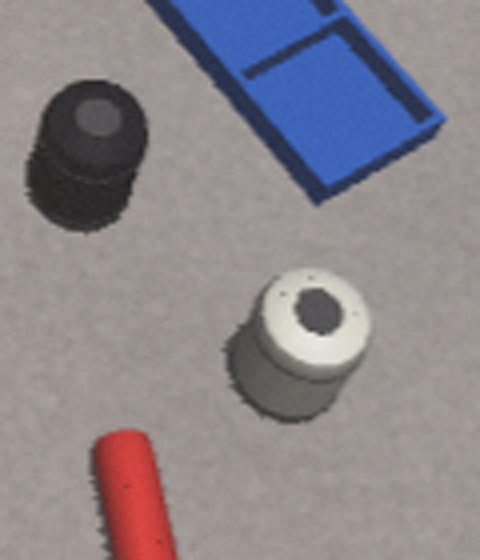

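```bash
cat >> h.py <<'E'
from scipy.optimize import least_squares
# name: approx xy, fit z band, radius
OBJ=dict(white=((.585,.296),(.012,.053),.024),black=((.59,.175),(.012,.053),.024),
 brass=((.675,.005),(.018,.050),.0155),steel=((.583,-.173),(.018,.050),.0155),
 button=((.582,.05),(.034,.048),.020),buffer=((.58,-.053),(.01,.036),.019))
def fitc(P,c0,zb,r,search=.04):
    m=(P[...,2]>zb[0])&(P[...,2]<zb[1])&(np.hypot(P[...,0]-c0[0],P[...,1]-c0[1])<search)
    Q=P[m][:,:2]
    if len(Q)<8: return None,len(Q),0
    f=lambda c:np.hypot(Q[:,0]-c[0],Q[:,1]-c[1])-r
    s=least_squares(f,c0,loss="soft_l1",f_scale=.002)
    return s.x,len(Q),np.median(np.abs(f(s.x)))
def top_centroid(P,c0,z,search=.03,tol=.006):
    m=(np.abs(P[...,2]-z)<tol)&(np.hypot(P[...,0]-c0[0],P[...,1]-c0[1])<search)
    Q=P[m][:,:2].astype(np.float32)
    return cv2.minEnclosingCircle(Q),len(Q)
E
python3 - <<'E'
from h import *
ims={n:cv2.imread(f"pics/{n}0.png") for n in("top","scene")}
C={n:cloud(n,np.load(f"pics/{n}0.npy")) for n in("top","scene")}
ht=dict(white=.066,black=.066,brass=.052,steel=.052,button=.052,buffer=.040)
for k,(c,zb,r) in OBJ.items():
    for n in C:
        x,N,e=fitc(C[n],c,zb,r); print(k,n,None if x is None else x.round(4),N,round(e,4), "top:",[np.round(q,4) for q in top_centroid(C[n],c,ht[k])[0]])
for nm,lo,hi,L in(("orange",(5,120,80),(20,255,255),.208),("blue",(100,120,60),(120,255,255),.140)):
    for n in C:
        hsv=cv2.cvtColor(ims[n],cv2.COLOR_BGR2HSV)
        m=(cv2.inRange(hsv,lo,hi)>0)&(C[n][...,2]<.04)&(C[n][...,0]<.53)&(C[n][...,0]>.38)&(np.abs(C[n][...,1])<.32)
        for lab,mm in(("all",m),("rim",m&(C[n][...,2]>.015))):
            Q=C[n][mm][:,:2].astype(np.float32); (c,s,a)=cv2.minAreaRect(Q)
            print(nm,n,lab,np.round(c,4),np.round(s,4),round(a,2),len(Q),np.percentile(C[n][mm][:,2],[2,50,98]).round(4))
for n in C: # table height check
    print(n, np.median(C[n][(C[n][...,0]>.4)&(C[n][...,0]<.7)&(np.abs(C[n][...,1])<.3)&(np.abs(C[n][...,2])<.01)][:,2]))
E
```

```text
white top [0.5849 0.3015] 126 0.0003 top: [array([0.5848, 0.3004]), np.float64(0.0227)]
white scene [0.588  0.3016] 306 0.0004 top: [array([0.5892, 0.3011]), np.float64(0.0233)]
black top [0.592  0.1787] 79 0.0002 top: [array([0.5914, 0.1784]), np.float64(0.0226)]
black scene [0.595  0.1789] 284 0.0004 top: [array([0.5955, 0.1796]), np.float64(0.023)]
brass top [0.6761 0.0056] 111 0.0012 top: [array([0.676 , 0.0059]), np.float64(0.0154)]
brass scene [0.6798 0.0067] 204 0.0009 top: [array([0.6801, 0.0077]), np.float64(0.0161)]
steel top [ 0.5844 -0.1765] 117 0.0011 top: [array([ 0.584 , -0.1764]), np.float64(0.0156)]
steel scene [ 0.588  -0.1761] 192 0.001 top: [array([ 0.5869, -0.1754]), np.float64(0.0172)]
button top [0.5828 0.0512] 48 0.0008 top: [array([0.5825, 0.0505]), np.float64(0.0197)]
button scene [0.5858 0.051 ] 97 0.0005 top: [array([0.5874, 0.0518]), np.float64(0.0204)]
buffer top [ 0.5832 -0.0517] 27 0.0006 top: [array([ 0.5825, -0.0527]), np.float64(0.0193)]
buffer scene [ 0.5862 -0.052 ] 147 0.0005 top: [array([ 0.5872, -0.0515]), np.float64(0.0203)]
orange top all [ 0.4369 -0.1996] [0.0748 0.2156] 7.07 3240 [-0.0001  0.004   0.0212]
orange top rim [ 0.4375 -0.1958] [0.072  0.2084] 7.09 645 [0.0157 0.0192 0.0224]
orange scene all [ 0.4334 -0.1956] [0.0924 0.2105] 6.99 2501 [0.0005 0.0057 0.0212]
orange scene rim [ 0.4411 -0.1946] [0.0764 0.2104] 7.14 644 [0.0153 0.0187 0.0223]
blue top all [0.467  0.1913] [0.1404 0.0719] 81.81 2132 [0.0005 0.0041 0.0216]
blue top rim [0.467  0.1913] [0.1403 0.0718] 81.62 440 [0.0159 0.0193 0.0226]
blue scene all [0.4639 0.1933] [0.141  0.0881] 81.47 2224 [0.001  0.0046 0.0216]
blue scene rim [0.4708 0.1923] [0.141  0.0741] 81.47 546 [0.0156 0.0194 0.0226]
top -0.00033091836480865505
scene 3.0458391564916544e-05
```

```bash
cat >> h.py <<'E'
from scipy.spatial.transform import Rotation as Rn
RT=Rn.from_matrix(np.array([[0,1,0],[1,0,0],[0,0,-1.]])) # tool x=world y, tool y=world x, tool z=down
def plan(*xyz,s=None):
    s=s or get_state(); R=Rn.from_quat(s["ee_rot"])
    d=R.inv().apply(np.array(xyz)-s["position"]); w=(R.inv()*RT).as_rotvec()
    print("t",round(s["time_s"],2),"pos",s["position"].round(4),"F",s["force"].round(1),"width",round(s["width"],4))
    print("tool shift",d.round(4),"turn",w.round(4))
E
python3 -c "
from h import *
plan(.5865,.3015,.2)"
```

```text
t 0.1 pos [0.1497 0.529  0.2478] F [ 0.1 -0.3  0.4] width 0.0857
tool shift [-0.4823 -0.1     0.0478] turn [-9.000e-04  6.000e-04  1.295e+00]
```

```bash
python3 -m jog '[[-0.48,-0.1,0.03,0,0,1.295,1],[-0.48,-0.1,0.03,0,0,1.295,1],[-0.48,-0.1,0.03,0,0,1.295,1],[-0.48,-0.1,0.03,0,0,1.295,1],[-0.48,-0.1,0.03,0,0,1.295,1],[-0.48,-0.1,0.03,0,0,1.295,1],[-0.48,-0.1,0.03,0,0,1.295,1],[-0.48,-0.1,0.03,0,0,1.295,1]]' 50; python3 -c "
from h import *
plan(.5865,.3015,.16)"
```

```text
time_s: 0.9
position: [0.5052, 0.3429, 0.2231]
ee_rot: [0.675, 0.738, -0.001, 0.0]
force: [0.6, 1.1, -0.5]
width: 0.0853
t 0.9 pos [0.5052 0.3429 0.2231] F [ 0.6  1.1 -0.5] width 0.0853
tool shift [-0.0484  0.0774  0.0631] turn [-0.0007  0.0011  0.0888]
```

```bash
python3 -m jog '[[-0.048,0.077,0.063,0,0,0.089,1],[-0.048,0.077,0.063,0,0,0.089,1],[-0.048,0.077,0.063,0,0,0.089,1],[-0.048,0.077,0.063,0,0,0.089,1],[-0.048,0.077,0.063,0,0,0.089,1]]' ; python3 - <<'E'
from h import *
plan(.5865,.3015,.042)
for n in("top","scene"):
    im,d=grab_frame(n); np.save(f"pics/{n}1.npy",d)
    p=proj(n,get_state()["position"])[0]; print(n,p.round(1)); u,v=p.astype(int)
    cv2.imwrite(f"pics/{n}1.png",im)
    v0=max(0,min(400-160,v-80)); u0=max(0,min(640-200,u-100))
    cv2.imwrite(f"pics/{n}1z.png",cv2.resize(im[v0:v0+160,u0:u0+200],None,fx=3,fy=3))
E
```

```text
time_s: 1.4
position: [0.5855, 0.3026, 0.1608]
ee_rot: [0.707, 0.707, -0.0, 0.0]
force: [-0.7, -0.0, -0.3]
width: 0.0855
t 1.4 pos [0.5855 0.3026 0.1608] F [-0.7 -0.  -0.3] width 0.0855
tool shift [-0.001   0.001   0.1188] turn [-0.0003  0.0007  0.0003]
top [158.2 214.8]
scene [476.1 261.4]
```

View pics/top1z.png

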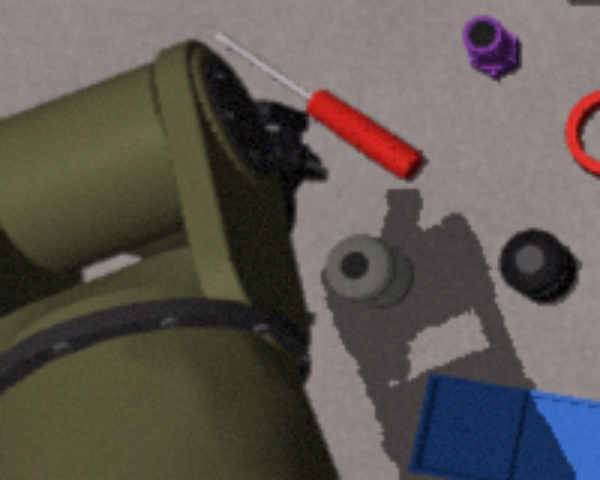

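View pics/scene1z.png

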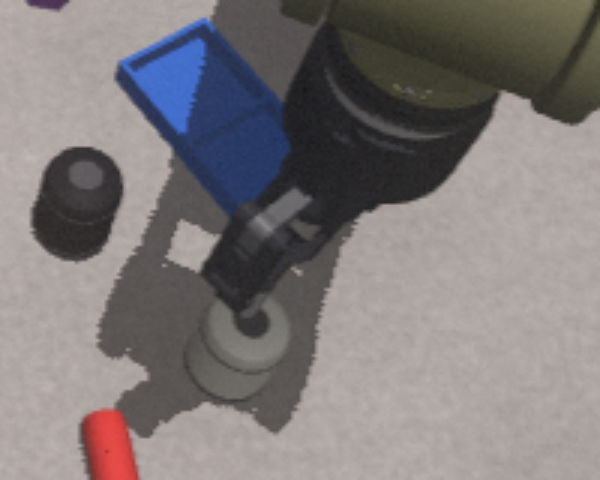

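```bash
python3 - <<'E'
from h import *
for n in("top","scene"):
    P=cloud(n,np.load(f"pics/{n}1.npy"))
    m=(np.hypot(P[...,0]-.5855,P[...,1]-.3026)<.08)&(P[...,2]>.11)&(P[...,2]<.20)
    Q=P[m]; print(n,len(Q))
    for z in np.arange(.11,.2,.01):
        q=Q[(Q[:,2]>=z)&(Q[:,2]<z+.01)]
        for s in(-1,1):
            r=q[(q[:,0]-.5855)*s>0]
            if len(r)>3: print(round(z,2),s,len(r),np.percentile(r[:,0],[3,97]).round(4),np.percentile(r[:,1],[3,97]).round(4), r[:,2].min().round(4))
E
```

```text
top 62
0.16 -1 7 [0.5358 0.5409] [0.2899 0.2913] 0.164
0.16 1 15 [0.6267 0.6393] [0.2902 0.3014] 0.1628
0.17 1 17 [0.6269 0.6394] [0.2899 0.3   ] 0.1705
0.18 1 13 [0.6264 0.6349] [0.2896 0.2965] 0.1816
0.19 1 10 [0.6266 0.6435] [0.2889 0.2949] 0.1913
scene 59
0.16 -1 7 [0.5436 0.5457] [0.311  0.3138] 0.1612
0.16 1 19 [0.6325 0.6435] [0.2993 0.3139] 0.161
0.17 1 22 [0.6311 0.6438] [0.2983 0.3141] 0.1701
0.18 1 7 [0.632  0.6369] [0.3119 0.3141] 0.1812
```

```bash
python3 -m jog '[[-0.001,0.001,0.04,0,0,0,1],[-0.001,0.001,0.08,0,0,0,1],[-0.001,0.001,0.11,0,0,0,1],[-0.001,0.001,0.12,0,0,0,1],[-0.001,0.001,0.12,0,0,0,1],[-0.001,0.001,0.12,0,0,0,1]]'; python3 -m jog '[[0,0,0,0,0,0,-1],[0,0,0,0,0,0,-1],[0,0,0,0,0,0,-1],[0,0,0,0,0,0,-1],[0,0,0,0,0,0,-1],[0,0,0,0,0,0,-1],[0,0,0,0,0,0,-1],[0,0,0,0,0,0,-1]]' 50
```

```text
time_s: 2.1
position: [0.5872, 0.3028, 0.0439]
ee_rot: [0.706, 0.708, 0.002, 0.001]
force: [0.3, -0.7, 0.0]
width: 0.0853
time_s: 2.9
position: [0.5877, 0.3031, 0.0454]
ee_rot: [0.706, 0.708, 0.003, 0.001]
force: [-2.5, 0.0, 7.7]
width: 0.0466
```

```bash
python3 -m jog '[[0,0,-0.03,0,0,0,-1],[0,0,-0.07,0,0,0,-1],[0,0,-0.1,0,0,0,-1],[0,0,-0.12,0,0,0,-1],[0,0,-0.12,0,0,0,-1],[0,0,-0.12,0,0,0,-1]]'; python3 - <<'E'
from h import *
plan(.439,-.195,.165)
im,d=grab_frame("scene"); u,v=proj("scene",get_state()["position"])[0].astype(int); print(u,v)
v0=max(0,min(400-160,v-80)); u0=max(0,min(640-200,u-100))
cv2.imwrite(f"pics/s2z.png",cv2.resize(im[v0:v0+160,u0:u0+200],None,fx=3,fy=3))
E
```

```text
time_s: 3.5
position: [0.5867, 0.3027, 0.1645]
ee_rot: [0.706, 0.708, 0.002, 0.001]
force: [0.2, 0.8, -2.5]
width: 0.0466
t 3.5 pos [0.5867 0.3027 0.1645] F [ 0.2  0.8 -2.5] width 0.0466
tool shift [-0.4974 -0.1486 -0.0019] turn [ 0.0045 -0.0015  0.0017]
475 260
```

View pics/s2z.png

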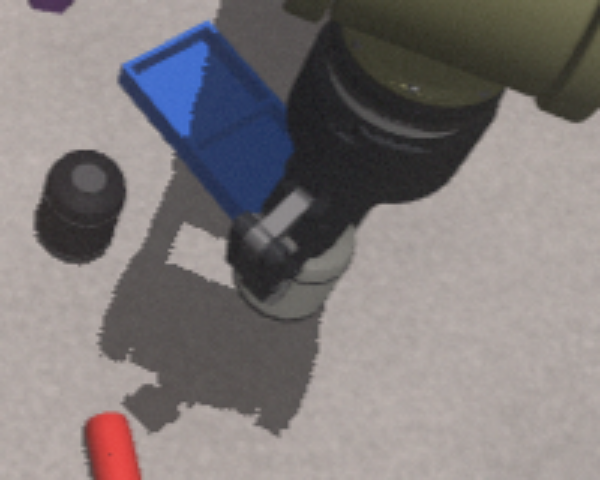

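```bash
python3 -m jog '[[-0.04,-0.01,0,0,0,0,-1],[-0.085,-0.021,0,0,0,0,-1],[-0.13,-0.032,0,0,0,0,-1],[-0.175,-0.043,0,0,0,0,-1],[-0.22,-0.054,0,0,0,0,-1],[-0.265,-0.065,0,0,0,0,-1],[-0.31,-0.077,0,0,0,0,-1],[-0.355,-0.088,0,0,0,0,-1]]'; python3 -c "
from h import *
plan(.4474,-.261,.165)"
```

```text
time_s: 4.35
position: [0.4977, -0.0541, 0.1617]
ee_rot: [0.706, 0.708, 0.001, -0.0]
force: [1.8, -0.5, -2.2]
width: 0.0467
t 4.35 pos [ 0.4977 -0.0541  0.1617] F [ 1.8 -0.5 -2.2] width 0.0467
tool shift [-0.2068 -0.0507 -0.0036] turn [ 0.0009 -0.0013  0.0019]
```

```bash
python3 -m jog '[[-0.045,-0.011,-0.003,0,0,0,-1],[-0.09,-0.022,-0.003,0,0,0,-1],[-0.135,-0.033,-0.003,0,0,0,-1],[-0.175,-0.043,-0.003,0,0,0,-1],[-0.207,-0.051,-0.003,0,0,0,-1],[-0.207,-0.051,-0.003,0,0,0,-1],[-0.207,-0.051,-0.003,0,0,0,-1]]'; python3 - <<'E'
from h import *
plan(.4474,-.261,.0505)
im,d=grab_frame("scene"); u,v=proj("scene",get_state()["position"])[0].astype(int); print(u,v)
v0=max(0,min(400-160,v-80)); u0=max(0,min(640-200,u-100))
cv2.imwrite(f"pics/s3z.png",cv2.resize(im[v0:v0+160,u0:u0+200],None,fx=3,fy=3))
P=cloud("scene",d)
print(fitc(P,(.4474,-.2625),(.125,.165),.024))
im,d=grab_frame("top"); P=cloud("top",d); print(fitc(P,(.4474,-.2625),(.125,.165),.024))
E
```

```text
time_s: 5.05
position: [0.4465, -0.2612, 0.163]
ee_rot: [0.707, 0.707, 0.001, -0.001]
force: [-0.0, -0.1, -2.7]
width: 0.0462
t 5.05 pos [ 0.4465 -0.2612  0.163 ] F [-0.  -0.1 -2.7] width 0.0462
tool shift [-1.000e-04  1.000e-03  1.125e-01] turn [-0.0011 -0.0028  0.0005]
314 34
(array([ 0.44882285, -0.2621332 ]), 353, np.float64(0.001011412824393064))
(array([ 0.44592509, -0.26220449]), 207, np.float64(0.0004050242907182866))
```

View pics/s3z.png

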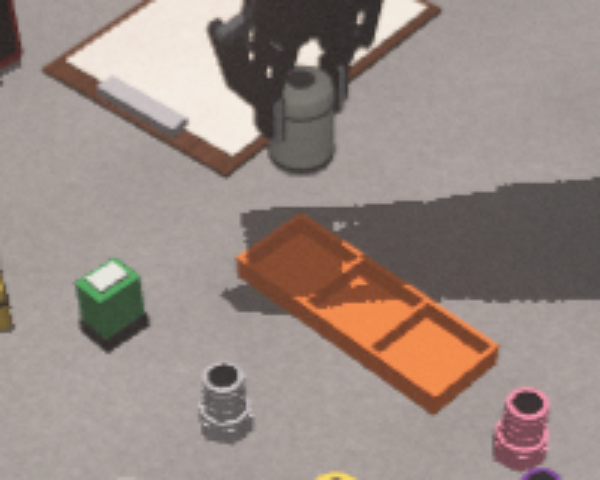

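```bash
python3 -m jog '[[0,0.001,0.04,0,0,0,-1],[0,0.001,0.08,0,0,0,-1],[0,0.001,0.1,0,0,0,-1],[0,0.001,0.107,0,0,0,-1],[0,0.001,0.111,0,0,0,-1],[0,0.001,0.113,0,0,0,-1],[0,0.001,0.113,0,0,0,-1],[0,0.001,0.113,0,0,0,-1]]'
```

```text
time_s: 5.95
position: [0.4484, -0.2602, 0.0515]
ee_rot: [0.706, 0.708, 0.001, -0.0]
force: [0.1, 0.0, -1.9]
width: 0.0466
```

```bash
python3 -m jog '[[0,0,0.002,0,0,0,-1],[0,0,0.002,0,0,0,-1],[0,0,0.002,0,0,0,-1]]'
```

```text
time_s: 6.25
position: [0.4485, -0.2603, 0.0496]
ee_rot: [0.706, 0.708, 0.001, -0.0]
force: [-0.0, 0.3, -1.9]
width: 0.0463
```

```bash
python3 -m jog '[[0,0,0.0015,0,0,0,-1],[0,0,0.0015,0,0,0,-1],[0,0,0.0015,0,0,0,-1]]'
```

```text
time_s: 6.55
position: [0.4485, -0.2604, 0.0494]
ee_rot: [0.706, 0.708, 0.001, 0.0]
force: [-9.1, 4.5, 18.4]
width: 0.0464
```

```bash
python3 -m jog '[[0,0,-0.001,0,0,0,-0.5],[0,0,-0.001,0,0,0,1],[0,0,-0.001,0,0,0,1],[0,0,-0.001,0,0,0,1],[0,0,-0.001,0,0,0,1],[0,0,-0.001,0,0,0,1]]' && python3 -m jog '[[0,0,-0.03,0,0,0,1],[0,0,-0.08,0,0,0,1],[0,0,-0.1,0,0,0,1],[0,0,-0.11,0,0,0,1],[0,0,-0.11,0,0,0,1]]';  python3 - <<'E'
from h import *
plan(.586,-.1763,.16)
im,d=grab_frame("scene"); P=cloud("scene",d); print(fitc(P,(.4474,-.2625),(.025,.056),.024), top_centroid(P,(.4474,-.2625),.07))
E
```

```text
time_s: 7.15
position: [0.4485, -0.2604, 0.0503]
ee_rot: [0.706, 0.708, 0.001, 0.0]
force: [-0.2, 0.2, -0.4]
width: 0.0855
time_s: 7.65
position: [0.4486, -0.2606, 0.1609]
ee_rot: [0.706, 0.708, 0.001, 0.001]
force: [0.0, -0.3, -1.0]
width: 0.0856
t 7.65 pos [ 0.4486 -0.2606  0.1609] F [ 0.  -0.3 -1. ] width 0.0856
tool shift [0.0839 0.1376 0.0012] turn [ 0.0023 -0.0003  0.0027]
(array([ 0.45101533, -0.26208817]), 199, np.float64(0.0006589006362515207)) (((0.4527214467525482, -0.2596607208251953), 0.023568227887153625), 210)
```

```bash
python3 -m jog '[[0.025,0.042,0,0,0,0,1],[0.05,0.084,0,0,0,0,1],[0.075,0.125,0,0,0,0,1],[0.084,0.138,0,0,0,0.002,1],[0.084,0.138,0,0,0,0.002,1],[0.084,0.138,0,0,0,0.002,1]]' >/dev/null;  python3 -c "
from h import *
plan(.586,-.1763,.038)"
```

```text
t 8.3 pos [ 0.5851 -0.176   0.1579] F [-0.8  0.4  0.2] width 0.0856
tool shift [-0.0006  0.0011  0.1199] turn [-0.0021 -0.0023  0.0009]
```

```bash
python3 -m jog '[[0,0.001,0.04,0,0,0,1],[0,0.001,0.08,0,0,0,1],[0,0.001,0.11,0,0,0,1],[0,0.001,0.12,0,0,0,1],[0,0.001,0.121,0,0,0,1],[0,0.001,0.121,0,0,0,1],[0,0.001,0.121,0,0,0,1]]'; python3 -m jog '[[0,0,0,0,0,0,-1],[0,0,0,0,0,0,-1],[0,0,0,0,0,0,-1],[0,0,0,0,0,0,-1],[0,0,0,0,0,0,-1],[0,0,0,0,0,0,-1],[0,0,0,0,0,0,-1],[0,0,0,0,0,0,-1]]' 50
```

```text
time_s: 9.0
position: [0.5865, -0.1762, 0.0387]
ee_rot: [0.707, 0.707, 0.001, -0.0]
force: [-0.1, 0.1, 0.1]
width: 0.0854
time_s: 9.8
position: [0.5867, -0.1762, 0.0392]
ee_rot: [0.707, 0.707, 0.001, -0.0]
force: [-2.2, 1.7, 5.2]
width: 0.0287
```

```bash
python3 -m jog '[[0,0,-0.03,0,0,0,-1],[0,0,-0.07,0,0,0,-1],[0,0,-0.1,0,0,0,-1],[0,0,-0.12,0,0,0,-1],[0,0,-0.12,0,0,0,-1]]'; python3 - <<'E'
from h import *
plan(.464,.1582,.16)
im,d=grab_frame("scene"); P=cloud("scene",d); p=get_state()["position"]
print(fitc(P,p[:2],(p[2]-.035,p[2]-.026),.0185)); u,v=proj("scene",p)[0].astype(int)
v0=max(0,min(400-160,v-80)); u0=max(0,min(640-200,u-100))
cv2.imwrite(f"pics/s4z.png",cv2.resize(im[v0:v0+160,u0:u0+200],None,fx=3,fy=3))
E
```

```text
time_s: 10.3
position: [0.5874, -0.1766, 0.1616]
ee_rot: [0.707, 0.707, 0.002, 0.002]
force: [0.0, -0.7, -3.0]
width: 0.0287
t 10.3 pos [ 0.5874 -0.1766  0.1616] F [ 0.  -0.7 -3. ] width 0.0287
tool shift [ 0.3349 -0.1232  0.001 ] turn [0.0048 0.0002 0.0008]
(array([ 0.58949124, -0.1762793 ]), 55, np.float64(0.0006268013239473617))
```

View pics/s4z.png

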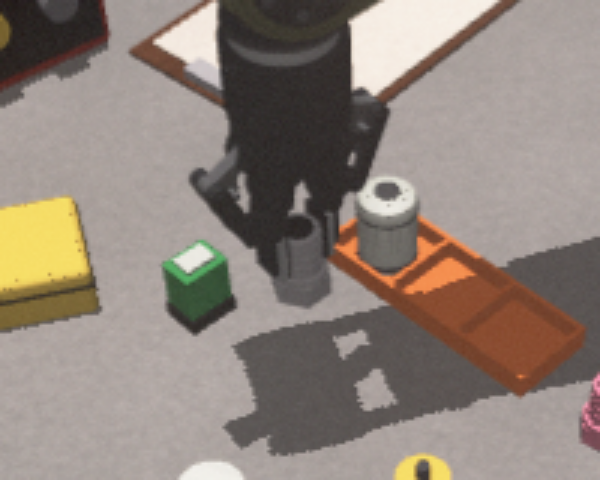

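The white filter stands in the far orange compartment (zoom pixel 387,225); the steel coupling hangs upright in the jaws (303,265). Now to the blue tray.

```bash
python3 -m jog '[[0.04,-0.015,0,0,0,0,-1],[0.085,-0.031,0,0,0,0,-1],[0.13,-0.048,0,0,0,0,-1],[0.175,-0.064,0,0,0,0,-1],[0.22,-0.081,0,0,0,0,-1],[0.265,-0.097,0,0,0,0,-1],[0.31,-0.114,0,0,0,0,-1],[0.335,-0.123,0,0,0,0,-1]]' >/dev/null; python3 -m jog '[[0,0,0,0,0,0,-1],[0,0,0,0,0,0,-1]]' >/dev/null;python3 -c "
from h import *
plan(.464,.1582,.044)"
```

```text
t 11.35 pos [0.4604 0.1611 0.1558] F [-0.3 -0.7 -2.9] width 0.0288
tool shift [-0.0029  0.004   0.1118] turn [-0.004   0.0004  0.0041]
```

```bash
python3 -m jog '[[-0.003,0.004,0.03,-0.004,0,0.004,-1],[-0.003,0.004,0.07,-0.004,0,0.004,-1],[-0.003,0.004,0.095,-0.004,0,0.004,-1],[-0.003,0.004,0.105,-0.004,0,0.004,-1],[-0.003,0.004,0.11,-0.004,0,0.004,-1],[-0.003,0.004,0.112,-0.004,0,0.004,-1],[-0.003,0.004,0.112,-0.004,0,0.004,-1]]';python3 -m jog '[[0,0,0.001,0,0,0,-1],[0,0,0.001,0,0,0,-1],[0,0,0.001,0,0,0,-1]]'
```

```text
time_s: 12.05
position: [0.4645, 0.158, 0.0445]
ee_rot: [0.707, 0.707, 0.0, 0.001]
force: [-0.2, 0.1, -2.4]
width: 0.0288
time_s: 12.35
position: [0.4647, 0.1581, 0.044]
ee_rot: [0.707, 0.707, 0.001, 0.001]
force: [-1.4, 0.1, -2.3]
width: 0.0287
```

Close to the floor (contact expected at about 0.043); one more millimetre, then release and rise.

```bash
python3 -m jog '[[0,0,0.001,0,0,0,-1],[0,0,0.001,0,0,0,-1],[0,0,0.001,0,0,0,-1]]';python3 -m jog '[[0,0,0,0,0,0,-0.5],[0,0,0,0,0,0,1],[0,0,0,0,0,0,1],[0,0,0,0,0,0,1],[0,0,0,0,0,0,1],[0,0,0,0,0,0,1],[0,0,0,0,0,0,1]]' && python3 -m jog '[[0,0,-0.03,0,0,0,1],[0,0,-0.08,0,0,0,1],[0,0,-0.1,0,0,0,1],[0,0,-0.12,0,0,0,1],[0,0,-0.12,0,0,0,1]]';  python3 - <<'E'
from h import *
plan(.5935,.1788,.16)
im,d=grab_frame("scene"); P=cloud("scene",d); print(fitc(P,(.464,.1582),(.025,.055),.0155), top_centroid(P,(.4640,.1582),.056))
E
```

```text
time_s: 12.65
position: [0.4648, 0.1581, 0.0432]
ee_rot: [0.707, 0.707, 0.001, 0.001]
force: [-0.7, -0.7, -0.8]
width: 0.0285
time_s: 13.35
position: [0.4648, 0.1581, 0.0432]
ee_rot: [0.707, 0.707, 0.001, 0.001]
force: [-0.0, -0.3, 0.3]
width: 0.0854
time_s: 13.85
position: [0.4655, 0.1584, 0.1656]
ee_rot: [0.707, 0.707, 0.003, 0.002]
force: [0.1, 0.4, -0.2]
width: 0.0855
t 13.85 pos [0.4655 0.1584 0.1656] F [ 0.1  0.4 -0.2] width 0.0855
tool shift [0.0204 0.128  0.0065] turn [ 0.0068 -0.0013  0.    ]
(array([0.46653882, 0.15804491]), 215, np.float64(0.0009050984283329351)) (((0.46884095668792725, 0.15779098868370056), 0.016356894746422768), 188)
```

Steel sits on target. Next the black filter at (0.5935, 0.1788).

```bash
python3 -m jog '[[0.007,0.043,0,0.003,0,0,1],[0.014,0.086,0,0.007,0,0,1],[0.02,0.125,0.004,0.007,0,0,1],[0.02,0.128,0.006,0.007,0,0,1],[0.02,0.128,0.006,0.007,0,0,1],[0.02,0.128,0.006,0.007,0,0,1]]' >/dev/null;  python3 -c "
from h import *
plan(.5935,.1788,.042)"
```

```text
t 14.5 pos [0.5919 0.1781 0.1576] F [-0.6 -0.5 -0.5] width 0.0854
tool shift [0.0007 0.0021 0.1155] turn [-0.0043 -0.0003  0.0001]
```

```bash
python3 -m jog '[[0.001,0.002,0.04,-0.004,0,0,1],[0.001,0.002,0.08,-0.004,0,0,1],[0.001,0.002,0.105,-0.004,0,0,1],[0.001,0.002,0.115,-0.004,0,0,1],[0.001,0.002,0.116,-0.004,0,0,1],[0.001,0.002,0.116,-0.004,0,0,1],[0.001,0.002,0.116,-0.004,0,0,1]]'; python3 -m jog '[[0,0,0,0,0,0,-1],[0,0,0,0,0,0,-1],[0,0,0,0,0,0,-1],[0,0,0,0,0,0,-1],[0,0,0,0,0,0,-1],[0,0,0,0,0,0,-1],[0,0,0,0,0,0,-1]]' 50;  python3 -m jog '[[0,0,-0.03,0,0,0,-1],[0,0,-0.07,0,0,0,-1],[0,0,-0.1,0,0,0,-1],[0,0,-0.12,0,0,0,-1],[0,0,-0.12,0,0,0,-1],[0,0,-0.12,0,0,0,-1]]'; python3 -c "
from h import *
plan(.474,.2254,.16)"
```

```text
time_s: 15.2
position: [0.5941, 0.1793, 0.0434]
ee_rot: [0.707, 0.707, 0.001, 0.0]
force: [-0.4, 1.1, 1.0]
width: 0.0852
time_s: 15.9
position: [0.5944, 0.1794, 0.0443]
ee_rot: [0.707, 0.707, 0.002, 0.001]
force: [-2.5, -0.7, 8.6]
width: 0.0466
time_s: 16.5
position: [0.5936, 0.1792, 0.1632]
ee_rot: [0.707, 0.707, 0.001, 0.0]
force: [-0.0, -1.0, -4.1]
width: 0.0466
t 16.5 pos [0.5936 0.1792 0.1632] F [-0.  -1.  -4.1] width 0.0466
tool shift [ 0.0462 -0.1196  0.003 ] turn [ 0.0023 -0.0009  0.0002]
```

```bash
python3 -m jog '[[0.016,-0.042,0,0.002,0,0,-1],[0.032,-0.084,0,0.002,0,0,-1],[0.046,-0.118,0,0.002,0,0,-1],[0.046,-0.12,0,0.002,0,0,-1],[0.046,-0.12,0,0.002,0,0,-1],[0.046,-0.12,0,0.002,0,0,-1]]' ;  python3 -c "
from h import *
plan(.474,.2254,.0495)
im,d=grab_frame('scene'); P=cloud('scene',d); print(fitc(P,(.474,.2254),(.125,.163),.024))
s=get_state()['position']; u,v=proj('scene',s)[0].astype(int)
v0=max(0,min(400-160,v-80)); u0=max(0,min(640-200,u-100))
cv2.imwrite('pics/s5z.png',cv2.resize(im[v0:v0+160,u0:u0+200],None,fx=3,fy=3))
"
```

```text
time_s: 17.1
position: [0.474, 0.2248, 0.1622]
ee_rot: [0.707, 0.707, -0.0, -0.0]
force: [0.3, 0.5, -2.6]
width: 0.0463
t 17.1 pos [0.474  0.2248 0.1622] F [ 0.3  0.5 -2.6] width 0.0463
tool shift [0.0005 0.     0.1127] turn [-0.0007 -0.0004 -0.0003]
(array([0.47666489, 0.22378598]), 315, np.float64(0.0007606022285983303))
```

View pics/s5z.png

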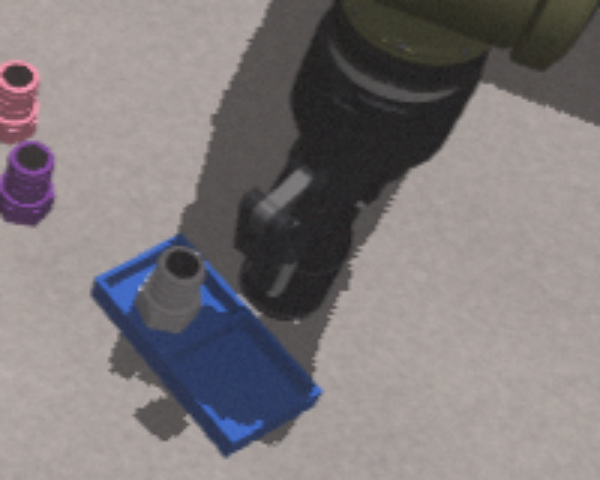

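The steel coupling stands in one blue compartment (zoom 175,290) and the black filter hangs upright over the free one (285,290). Lowering.

```bash
python3 -m jog '[[0.001,0,0.03,0,0,0,-1],[0.001,0,0.07,0,0,0,-1],[0.001,0,0.095,0,0,0,-1],[0.001,0,0.106,0,0,0,-1],[0.001,0,0.111,0,0,0,-1],[0.001,0,0.113,0,0,0,-1],[0.001,0,0.113,0,0,0,-1]]';python3 -m jog '[[0,0,0.001,0,0,0,-1],[0,0,0.001,0,0,0,-1],[0,0,0.001,0,0,0,-1]]'
```

```text
time_s: 17.85
position: [0.4748, 0.2259, 0.0501]
ee_rot: [0.707, 0.707, 0.001, -0.0]
force: [0.4, -0.1, -2.0]
width: 0.0466
time_s: 18.15
position: [0.4749, 0.226, 0.0496]
ee_rot: [0.707, 0.707, 0.001, 0.0]
force: [-0.1, 0.2, -3.7]
width: 0.0468
```

```bash
python3 -m jog '[[0,0,0.0015,0,0,0,-1],[0,0,0.0015,0,0,0,-1],[0,0,0.0015,0,0,0,-1]]';python3 -m jog '[[0,0,0,0,0,0,-0.5],[0,0,0,0,0,0,1],[0,0,0,0,0,0,1],[0,0,0,0,0,0,1],[0,0,0,0,0,0,1],[0,0,0,0,0,0,1],[0,0,0,0,0,0,1]]' && python3 -m jog '[[0,0,-0.03,0,0,0,1],[0,0,-0.08,0,0,0,1],[0,0,-0.1,0,0,0,1],[0,0,-0.12,0,0,0,1],[0,0,-0.12,0,0,0,1]]';  python3 - <<'E'
from h import *
plan(.678,.0062,.16)
im,d=grab_frame("scene"); P=cloud("scene",d); print(fitc(P,(.474,.2254),(.025,.055),.024), top_centroid(P,(.474,.2254),.07))
E
```

```text
time_s: 18.45
position: [0.4751, 0.2261, 0.0484]
ee_rot: [0.707, 0.707, 0.001, 0.0]
force: [-0.7, 0.4, 1.2]
width: 0.0465
time_s: 19.15
position: [0.4751, 0.2261, 0.0484]
ee_rot: [0.707, 0.707, 0.001, 0.0]
force: [-0.5, -0.6, -0.2]
width: 0.0857
time_s: 19.65
position: [0.4758, 0.2263, 0.171]
ee_rot: [0.707, 0.707, 0.003, 0.001]
force: [0.0, -0.3, -0.6]
width: 0.0853
t 19.65 pos [0.4758 0.2263 0.171 ] F [ 0.  -0.3 -0.6] width 0.0853
tool shift [-0.22    0.2023  0.0116] turn [ 0.0063 -0.0032 -0.0006]
(array([0.47682903, 0.22541736]), 231, np.float64(0.0004764388900905629)) (((0.47830986976623535, 0.2256261706352234), 0.022937575355172157), 414)
```

Black filter placed. Brass next.

```bash
python3 -m jog '[[-0.033,0.03,0.002,0.003,-0.002,0,1],[-0.066,0.06,0.004,0.006,-0.003,0,1],[-0.1,0.091,0.006,0.006,-0.003,0,1],[-0.133,0.121,0.008,0.006,-0.003,0,1],[-0.166,0.152,0.01,0.006,-0.003,0,1],[-0.2,0.182,0.011,0.006,-0.003,0,1],[-0.22,0.202,0.011,0.006,-0.003,0,1],[-0.22,0.202,0.011,0.006,-0.003,0,1]]' >/dev/null; python3 -m jog '[[0,0,0,0,0,0,1]]' >/dev/null; python3 -c "
from h import *
plan(.678,.0062,.038)"
```

```text
t 20.6 pos [0.6776 0.0029 0.1543] F [-1.1  0.9  0.2] width 0.0855
tool shift [0.0033 0.0011 0.1163] turn [-0.0062  0.0006 -0.0044]
```

```bash
python3 -m jog '[[0.003,0.001,0.04,-0.006,0,-0.004,1],[0.003,0.001,0.08,-0.006,0,-0.004,1],[0.003,0.001,0.105,-0.006,0,-0.004,1],[0.003,0.001,0.116,-0.006,0,-0.004,1],[0.003,0.001,0.117,-0.006,0,-0.004,1],[0.003,0.001,0.117,-0.006,0,-0.004,1],[0.003,0.001,0.117,-0.006,0,-0.004,1]]'; python3 -m jog '[[0,0,0,0,0,0,-1],[0,0,0,0,0,0,-1],[0,0,0,0,0,0,-1],[0,0,0,0,0,0,-1],[0,0,0,0,0,0,-1],[0,0,0,0,0,0,-1],[0,0,0,0,0,0,-1],[0,0,0,0,0,0,-1]]' 50;  python3 -m jog '[[0,0,-0.03,0,0,0,-1],[0,0,-0.07,0,0,0,-1],[0,0,-0.1,0,0,0,-1],[0,0,-0.12,0,0,0,-1],[0,0,-0.12,0,0,0,-1],[0,0,-0.12,0,0,0,-1]]'; python3 -c "
from h import *
plan(.439,-.195,.16)"
```

```text
time_s: 21.3
position: [0.6786, 0.006, 0.0392]
ee_rot: [0.707, 0.707, 0.001, 0.001]
force: [0.3, 0.0, 0.6]
width: 0.0857
time_s: 22.1
position: [0.6788, 0.006, 0.0395]
ee_rot: [0.707, 0.707, 0.001, 0.001]
force: [-0.6, 0.5, 4.9]
width: 0.0285
time_s: 22.7
position: [0.6781, 0.0061, 0.1581]
ee_rot: [0.707, 0.707, 0.0, 0.001]
force: [-0.0, -0.3, -3.2]
width: 0.0288
t 22.7 pos [0.6781 0.0061 0.1581] F [-0.  -0.3 -3.2] width 0.0288
tool shift [-0.2011 -0.239  -0.0021] turn [ 0.0015  0.0007 -0.0002]
```

```bash
python3 -m jog '[[-0.03,-0.035,-0.002,0.001,0,0,-1],[-0.06,-0.071,-0.002,0.001,0,0,-1],[-0.09,-0.107,-0.002,0.001,0,0,-1],[-0.12,-0.143,-0.002,0.001,0,0,-1],[-0.15,-0.178,-0.002,0.001,0,0,-1],[-0.18,-0.214,-0.002,0.001,0,0,-1],[-0.201,-0.239,-0.002,0.001,0,0,-1],[-0.201,-0.239,-0.002,0.001,0,0,-1]]' >/dev/null; python3 -m jog '[[0,0,0,0,0,0,-1]]' >/dev/null; python3 -c "
from h import *
plan(.439,-.195,.0445)"
```

```text
t 23.6 pos [ 0.4356 -0.1964  0.1572] F [ 0.2  0.3 -2.3] width 0.0284
tool shift [0.0013 0.0039 0.1127] turn [-0.0041 -0.0014 -0.0046]
```

```bash
python3 -m jog '[[0.001,0.004,0.03,-0.004,-0.001,-0.004,-1],[0.001,0.004,0.07,-0.004,-0.001,-0.004,-1],[0.001,0.004,0.095,-0.004,-0.001,-0.004,-1],[0.001,0.004,0.106,-0.004,-0.001,-0.004,-1],[0.001,0.004,0.111,-0.004,-0.001,-0.004,-1],[0.001,0.004,0.113,-0.004,-0.001,-0.004,-1],[0.001,0.004,0.113,-0.004,-0.001,-0.004,-1]]';python3 -m jog '[[0,0,0.001,0,0,0,-1],[0,0,0.001,0,0,0,-1],[0,0,0.001,0,0,0,-1]]'
```

```text
time_s: 24.3
position: [0.4396, -0.1954, 0.0449]
ee_rot: [0.707, 0.707, 0.0, 0.0]
force: [-0.3, -0.1, -2.4]
width: 0.0284
time_s: 24.6
position: [0.4398, -0.1955, 0.0443]
ee_rot: [0.707, 0.707, 0.0, 0.001]
force: [0.2, 0.2, -2.3]
width: 0.0285
```

```bash
python3 -m jog '[[0,0,0.001,0,0,0,-1],[0,0,0.001,0,0,0,-1],[0,0,0.001,0,0,0,-1]]';python3 -m jog '[[0,0,0,0,0,0,-0.5],[0,0,0,0,0,0,1],[0,0,0,0,0,0,1],[0,0,0,0,0,0,1],[0,0,0,0,0,0,1],[0,0,0,0,0,0,1],[0,0,0,0,0,0,1]]' && python3 -m jog '[[0,0,-0.03,0,0,0,1],[0,0,-0.08,0,0,0,1],[0,0,-0.1,0,0,0,1],[0,0,-0.12,0,0,0,1],[0,0,-0.12,0,0,0,1]]';  python3 - <<'E'
from h import *
plan(.5843,.0511,.16)
im,d=grab_frame("scene"); P=cloud("scene",d); print(fitc(P,(.439,-.195),(.025,.055),.0155), top_centroid(P,(.439,-.195),.056))
E
```

```text
time_s: 24.9
position: [0.44, -0.1956, 0.0435]
ee_rot: [0.707, 0.707, 0.0, 0.001]
force: [-0.4, 0.3, 1.2]
width: 0.0286
time_s: 25.6
position: [0.44, -0.1956, 0.0435]
ee_rot: [0.707, 0.707, 0.0, 0.001]
force: [-0.8, 0.3, -0.1]
width: 0.0857
time_s: 26.1
position: [0.4406, -0.196, 0.1659]
ee_rot: [0.707, 0.707, 0.001, 0.003]
force: [0.1, 0.3, -0.7]
width: 0.0852
t 26.1 pos [ 0.4406 -0.196   0.1659] F [ 0.1  0.3 -0.7] width 0.0852
tool shift [0.2471 0.1436 0.0061] turn [ 0.006   0.0028 -0.0005]
(array([ 0.44191338, -0.19577493]), 172, np.float64(0.0008749630198846498)) (((0.4439801275730133, -0.19482636451721191), 0.015710704028606415), 119)
```

Brass placed. Last, the stop button.

```bash
python3 -m jog '[[0.04,0.023,0.001,0.003,0.002,0,1],[0.08,0.046,0.002,0.006,0.003,0,1],[0.12,0.07,0.003,0.006,0.003,0,1],[0.16,0.093,0.004,0.006,0.003,0,1],[0.2,0.116,0.005,0.006,0.003,0,1],[0.235,0.137,0.006,0.006,0.003,0,1],[0.247,0.144,0.006,0.006,0.003,0,1],[0.247,0.144,0.006,0.006,0.003,0,1]]' >/dev/null; python3 -m jog '[[0,0,0,0,0,0,1]]' >/dev/null; python3 -c "
from h import *
plan(.5843,.0511,.039)"
```

```text
t 27.05 pos [0.5835 0.0518 0.1557] F [ 0.1  0.1 -0.3] width 0.0854
tool shift [-0.0008  0.0015  0.1167] turn [-0.0057 -0.001   0.0015]
```

```bash
python3 -m jog '[[-0.001,0.001,0.04,-0.006,-0.001,0.001,1],[-0.001,0.001,0.08,-0.006,-0.001,0.001,1],[-0.001,0.001,0.105,-0.006,-0.001,0.001,1],[-0.001,0.001,0.116,-0.006,-0.001,0.001,1],[-0.001,0.001,0.117,-0.006,-0.001,0.001,1],[-0.001,0.001,0.117,-0.006,-0.001,0.001,1],[-0.001,0.001,0.117,-0.006,-0.001,0.001,1]]'; python3 -m jog '[[0,0,0,0,0,0,-1],[0,0,0,0,0,0,-1],[0,0,0,0,0,0,-1],[0,0,0,0,0,0,-1],[0,0,0,0,0,0,-1],[0,0,0,0,0,0,-1],[0,0,0,0,0,0,-1],[0,0,0,0,0,0,-1]]' 40;  python3 -m jog '[[0,0,-0.03,0,0,0,-1],[0,0,-0.07,0,0,0,-1],[0,0,-0.1,0,0,0,-1],[0,0,-0.12,0,0,0,-1],[0,0,-0.12,0,0,0,-1],[0,0,-0.12,0,0,0,-1]]'; python3 - <<'E'
from h import *
plan(.4306,-.1275,.16)
im,d=grab_frame("scene"); p=get_state()["position"]; u,v=proj("scene",p)[0].astype(int)
v0=max(0,min(400-160,v-80)); u0=max(0,min(640-200,u-100))
cv2.imwrite(f"pics/s6z.png",cv2.resize(im[v0:v0+160,u0:u0+200],None,fx=3,fy=3))
E
```

```text
time_s: 27.75
position: [0.5846, 0.0507, 0.0403]
ee_rot: [0.707, 0.707, 0.001, 0.001]
force: [0.3, 0.3, 0.2]
width: 0.0853
time_s: 28.55
position: [0.5847, 0.0507, 0.0407]
ee_rot: [0.707, 0.707, 0.001, 0.001]
force: [-2.6, 0.1, 6.0]
width: 0.0385
time_s: 29.15
position: [0.5841, 0.0507, 0.16]
ee_rot: [0.707, 0.707, 0.001, 0.001]
force: [-0.1, -0.0, -2.4]
width: 0.0381
t 29.15 pos [0.5841 0.0507 0.16  ] F [-0.1 -0.  -2.4] width 0.0381
tool shift [-0.1782 -0.1535 -0.0004] turn [ 0.0026 -0.      0.0004]
```

View pics/s6z.png

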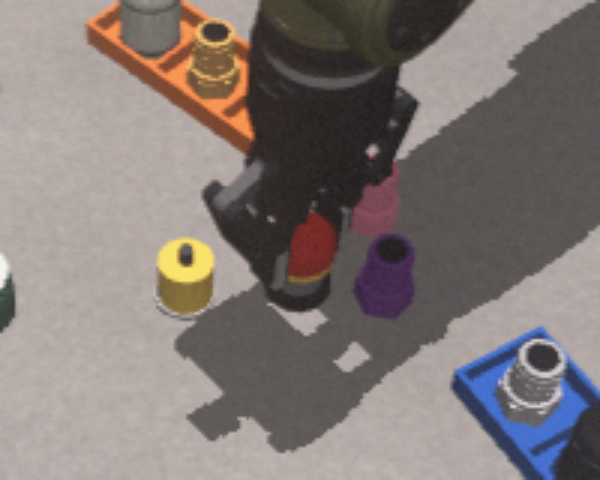

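The button hangs upright in the jaws (zoom 305,255), and the brass and steel couplings stand in their compartments. On to the last orange compartment; contact is expected at a TCP height of about 0.0447.

```bash
python3 -m jog '[[-0.033,-0.028,0,0.003,0,0,-1],[-0.066,-0.057,0,0.003,0,0,-1],[-0.1,-0.086,0,0.003,0,0,-1],[-0.133,-0.115,0,0.003,0,0,-1],[-0.165,-0.142,0,0.003,0,0,-1],[-0.178,-0.1535,0,0.003,0,0,-1],[-0.178,-0.1535,0,0.003,0,0,-1],[-0.178,-0.1535,0,0.003,0,0,-1]]' >/dev/null; python3 -c "
from h import *
plan(.4306,-.1275,.0457)"
```

```text
t 30.0 pos [ 0.4303 -0.1272  0.1583] F [ 1.4  0.  -0.6] width 0.038
tool shift [-0.0004  0.0007  0.1126] turn [-0.0029 -0.0006 -0.0004]
```

```bash
python3 -m jog '[[0,0,0.03,-0.003,0,0,-1],[0,0,0.07,-0.003,0,0,-1],[0,0,0.095,-0.003,0,0,-1],[0,0,0.106,-0.003,0,0,-1],[0,0,0.111,-0.003,0,0,-1],[0,0,0.113,-0.003,0,0,-1],[0,0,0.113,-0.003,0,0,-1]]';python3 -m jog '[[0,0,0.001,0,0,0,-1],[0,0,0.001,0,0,0,-1],[0,0,0.001,0,0,0,-1]]'
```

```text
time_s: 30.7
position: [0.4305, -0.1271, 0.046]
ee_rot: [0.707, 0.707, 0.001, 0.0]
force: [-0.3, -0.1, -1.2]
width: 0.0388
time_s: 31.0
position: [0.4307, -0.1272, 0.0455]
ee_rot: [0.707, 0.707, 0.001, 0.001]
force: [-0.6, 0.8, -1.1]
width: 0.0385
```

```bash
python3 -m jog '[[0,0,0.001,0,0,0,-1],[0,0,0.001,0,0,0,-1],[0,0,0.001,0,0,0,-1]]';python3 -m jog '[[0,0,0,0,0,0,-0.5],[0,0,0,0,0,0,1],[0,0,0,0,0,0,1],[0,0,0,0,0,0,1],[0,0,0,0,0,0,1],[0,0,0,0,0,0,1],[0,0,0,0,0,0,1]]' && python3 -m jog '[[0,0,-0.03,0,0,0,1],[0,0,-0.08,0,0,0,1],[0,0,-0.12,0,0,0,1],[0,0,-0.17,0,0,0,1],[0,0,-0.2,0,0,0,1]]';  python3 -c "
from h import *
plan(.35,.02,.25)"
```

```text
time_s: 31.3
position: [0.4308, -0.1273, 0.0448]
ee_rot: [0.707, 0.707, 0.001, 0.001]
force: [-2.0, -0.0, 5.1]
width: 0.0386
time_s: 32.0
position: [0.4308, -0.1273, 0.0447]
ee_rot: [0.707, 0.707, 0.001, 0.001]
force: [-0.2, -0.5, -0.5]
width: 0.0855
time_s: 32.5
position: [0.4307, -0.1274, 0.2484]
ee_rot: [0.707, 0.707, 0.002, 0.003]
force: [-0.4, 0.7, 0.0]
width: 0.0854
t 32.5 pos [ 0.4307 -0.1274  0.2484] F [-0.4  0.7  0. ] width 0.0854
tool shift [ 0.1473 -0.0807 -0.0023] turn [ 0.0059  0.0017 -0.0002]
```

Retract to the middle, clear of the trays, for a full check.

```bash
python3 -m jog '[[0.035,-0.02,0,0,0,0,1],[0.07,-0.04,0,0,0,0,1],[0.11,-0.06,0,0,0,0,1],[0.145,-0.08,0,0,0,0,1],[0.145,-0.08,0,0,0,0,1],[0.145,-0.08,0,0,0,0,1]]'; cat > chk.py <<'E'
from h import *
C={}
for n in("top","scene"):
    im,d=grab_frame(n); C[n]=cloud(n,d); cv2.imwrite(f"pics/{n}_end.png",im)
T=dict(orange=((.439,-.195),7.1),blue=((.469,.1918),-8.4))
E=dict(white=((.4474,-.2625),(.025,.057),.024,"orange",.07),brass=((.439,-.195),(.024,.055),.0155,"orange",.056),button=((.4306,-.1275),(.038,.052),.020,"orange",.056),
 black=((.474,.2254),(.025,.057),.024,"blue",.07),steel=((.464,.1582),(.024,.055),.0155,"blue",.056),buffer=((.5847,-.052),(.01,.036),.019,None,.04))
for k,(c,zb,r,t,h) in E.items():
    xs=[]
    for n in C:
        x,N,e=fitc(C[n],c,zb,r); 
        P=C[n]; m=np.hypot(P[...,0]-c[0],P[...,1]-c[1])<.025
        print(k,n,None if x is None else x.round(4),N,"ztop",np.percentile(P[m][:,2],99).round(4)); 
        if x is not None: xs.append(x)
    if t and xs:
        w=np.mean(xs,0)-T[t][0]; a=np.deg2rad(T[t][1]); print("   tray frame",np.round([np.cos(a)*w[0]+np.sin(a)*w[1],-np.sin(a)*w[0]+np.cos(a)*w[1]],4))
for n in C: 
    P=C[n];m=(np.hypot(P[...,0]-.59,P[...,1]+.303)<.04)&(P[...,2]>.045); print("relay top",n,P[m][:,:2].mean(0).round(4))
    P=cloud(n,np.load(f"pics/{n}0.npy"));m=(np.hypot(P[...,0]-.59,P[...,1]+.303)<.04)&(P[...,2]>.045); print("  before",P[m][:,:2].mean(0).round(4))
E
python3 chk.py
```

```text
time_s: 33.1
position: [0.3506, 0.018, 0.2479]
ee_rot: [0.707, 0.708, 0.002, 0.003]
force: [0.3, -0.4, -0.3]
width: 0.0853
white top [ 0.4476 -0.2624] 95 ztop 0.0722
white scene [ 0.4508 -0.2619] 206 ztop 0.0725
   tray frame [ 0.0018 -0.0679]
brass top [ 0.4393 -0.1958] 142 ztop 0.0583
brass scene [ 0.442  -0.1954] 184 ztop 0.0579
   tray frame [ 0.0015 -0.0008]
button top [ 0.4297 -0.1274] 57 ztop 0.0581
button scene [ 0.4327 -0.1275] 96 ztop 0.0576
   tray frame [0.0006 0.068 ]
black top [0.4737 0.2251] 69 ztop 0.072
black scene [0.4768 0.2254] 250 ztop 0.0723
   tray frame [0.0013 0.034 ]
steel top [0.4626 0.1569] 105 ztop 0.0587
steel scene [0.4668 0.1581] 234 ztop 0.0581
   tray frame [ 0.0008 -0.0346]
buffer top [ 0.5821 -0.0532] 23 ztop 0.0521
buffer scene [ 0.5863 -0.0519] 143 ztop 0.0514
relay top top [ 0.5934 -0.306 ]
  before [ 0.5935 -0.306 ]
relay top scene [ 0.5998 -0.3032]
  before [ 0.5998 -0.3032]
```

```bash
echo
```

```text
(no output)
```

View pics/scene_end.png

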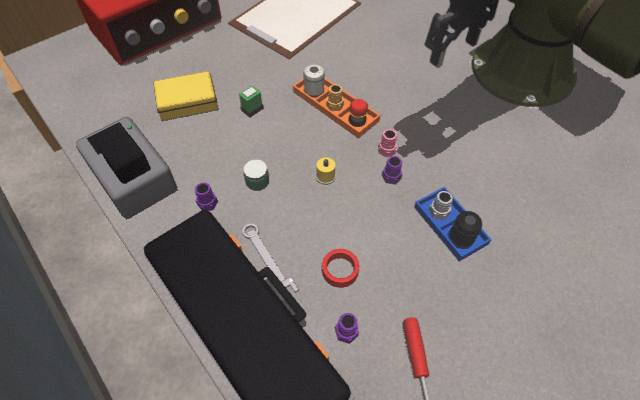

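View pics/top_end.png

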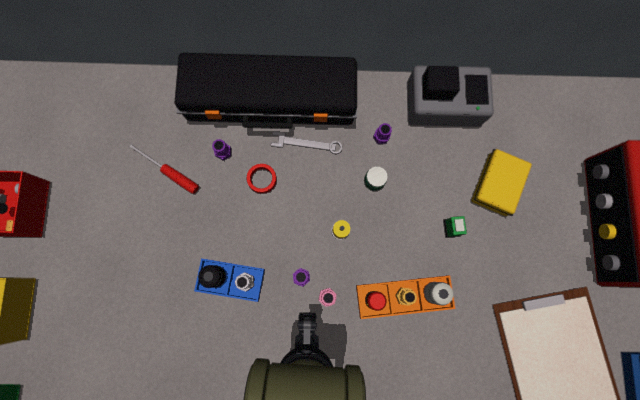

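Both pictures show all five parts standing upright. The orange tray holds white, brass and red (scene 314,80; 336,97; 358,112), and the blue holds steel and black (443,205; 466,228). Spares and look-alikes are where they were, and the gripper is clear.

```bash
python3 -c "
from cell import *
print(job_done())"
```

```text
the job is handed in; nothing more can be done
None
```

I made up both kits and handed the job in after about 33 s of the 112 s allowed. The white filter, brass coupling and stop button are in the orange tray, and the black filter and steel coupling are in the blue tray.

- **Placing:** In the last camera check every part was within about 2 mm of its compartment centre. Their measured top heights fit parts standing on the tray floor, and all five looked upright in both pictures.
- **Spares:** The relay shows no shift. The scene camera puts the buffer within 0.1 mm of its start. The top camera puts it about 2 mm off, but from only a few points, and the arm never went near it. The look-alikes were not touched.
- **Disagreement:** The two cameras differ by about 3 mm in x throughout. I used their mean, which agreed with where the cameras saw the gripper fingers.
- **Forces:** Contact forces when setting down stayed small. The highest reading was about 21 N, with the white filter.

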